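# Push a cast sample out of its mould

### The job

Use the push rod to drive the blue cast sample down through its steel mould sleeve until it drops out underneath into the white tray, then hang the rod back in its stand. Leave the yellow sample where it is in its own sleeve, and do not knock over the glass flask.

Things in the scene. Friction and masses are not known exactly. Their poses are not given: they have to be found in the camera images.
- mould_rack: Fixed blue frame, 130 x 250 mm; origin at the centre of its underside. Two upright steel sleeves stand at y = +55 and -55 mm of its frame, each 50 mm outside with a straight 36 mm bore open at both ends, from 85 to 155 mm above the table; nothing on the frame is higher.
- mouth_a (a point): Centre of the upper mouth of the sleeve on the rack's +y side, 155 mm above the table, on the bore axis. The sleeve is 70 mm long. 10 to 30 mm above its lower end two sprung rubber pads (faces 15 to 16 mm from the axis) grip the sample by friction: 5 to 15 N moves it down, and once its top is below the pads it drops.
- mouth_b (a point): The same for the sleeve on the rack's -y side, 110 mm from the other.
- tray_floor (a point): Centre of the floor of the white catch tray fixed under both sleeves, 8 mm above the table, axes as the rack's. Inside: 118 mm along x, 214 mm along y; walls 35 mm high at front and back.
- blue_mid (a point): Centre of the blue resin sample, a solid cylinder 32 mm in diameter and 60 mm long, about 0.06 kg; z along its axis. At the start it stands in one of the two sleeves (either one), its top 5 mm below the mouth and visible from above.
- yellow_mid (a point): Centre of the yellow resin sample, same size, in the other sleeve. It stays there.
- rod_grip (a point): Grip point on the upright push rod's round black handle (26 mm diameter, 36 mm long), on its axis, z up. Rod 148 mm long, 0.22 kg; from the lower tip: plain aluminium shaft 22 mm diameter, 100 mm long; orange collar 50 mm wide, 8 mm thick; handle; orange end disc 26 mm wide, 4 mm thick. This point is 132 mm above the tip, 24 mm above the collar's top. Fingertips can bear on the collar.
- rod_tip (a point): Centre of the flat lower end of the push rod, 132 mm below rod_grip.
- stand_hole (a point): Centre of the hole in the rod stand, at its upper edge, 115 mm above the table. The fixed stand is 110 x 110 mm, grey with a wooden top 15 mm thick; hole 34 mm in diameter, 90 mm free beneath the top. The rod starts hanging in it, collar resting on the wood, rod_grip 32 mm above this point. The stand is left or right of the rack.
- flask_mid (a point): Middle of a conical green glass flask, 82 mm wide, 120 mm high, z up. It stands on a yellow hotplate (190 x 190 mm, 110 mm high) on the side of the rack away from the rod stand; its rim is 230 mm above the table.
Mind the look-alikes: they are no part of the job. Of the things like the part that bears rod_grip, leave any that is red; of the rest the larger one is meant.

How it is judged:
On the way, in this order (a step that is already met when the one before it is completed fails the run):
1. the rod's tip bears on the blue sample and has driven it at least 15 mm down its sleeve (contact force between rod and blue above 0.5 N and horizontal distance between rod_tip and blue_mid below 0.015 m and distance of blue_mid from where it was at the start of the episode above 0.015 m), for 0.05 s.
2. the blue sample has dropped out into the tray (z of blue_mid in the frame of tray_floor below 0.045 m), for 0.1 s.
At the end, for the whole second after the job is handed in: Blue sample at rest in the tray (centre inside the walls, under 45 mm above its floor); yellow within 12 mm of its start; rod at rest in its stand, collar on the wood (rod_grip 26-36 mm above the top, within 15 mm of the hole axis, lean under 0.12 rad); flask upright within 0.3 rad (z of blue_mid in the frame of tray_floor below 0.045 m and x of blue_mid in the frame of tray_floor between -0.059 and 0.059 m and y of blue_mid in the frame of tray_floor between -0.107 and 0.107 m and linear speed of each of blue, rod below 0.03 m/s and distance of yellow_mid from where it was at the start of the episode below 0.012 m and horizontal distance between rod_grip and stand_hole below 0.015 m and z of rod_grip in the frame of stand_hole between 0.026 and 0.036 m and angle between rod_grip's own z axis and vertical below 0.12 rad and angle between flask_mid's own z axis and vertical below 0.3 rad); the robot touches nothing.
It fails at once if the yellow sample is moved more than 12 mm from its place (distance of yellow_mid from where it was at the start of the episode above 0.012 m).
It fails at once if the flask is knocked over (angle between flask_mid's own z axis and vertical above 0.7 rad).
It also fails if it takes over 61 s, if anything falls off the work surface, if the arm or the gripper's body presses on something with over 40 N, if the wrist force passes 120 N, or if a joint passes its speed limit or range.

### The arm

A 6-joint arm with a two-finger parallel gripper is mounted at the origin on the work surface. World frame = base frame: x ahead of the robot, y to its left, z up, the work surface at z = 0. Lengths are in m, angles in rad, forces in N, time in s.
With the tool pointing down it reaches from about 0.25 to 0.775 m from the base axis. Payload 4 kg.
Tool frame: the origin (TCP) lies at the very end of the fingers, on their centre line; the grasp point (between the pads) lies 19 mm behind it (robot.hold_point_z is the distance from the TCP to the grasp point, in m); z points along the fingers, y is the line along which they close (so a half turn about z gives the same grasp; the last joint's range is limited). The gripper opens to 94 mm and grips with 3 to 60 N. Pads are 16 mm wide; open, the fingers measure 119 mm over their backs; the gripper's body (75 mm by 177 mm) begins 78 mm behind the grasp point.
Start: joints at [-1.264, 0.087, 1.371, -0, 1.684, -0.103], TCP at [0.219, -0.504, 0.206] pointing down, gripper open.
Joint ranges: [-3.1, 3.1], [-0.76, 2.03], [0.27, 2.55], [-1.08, 4.22], [0.17, 2.65], [-2.57, 2.57]. Speed limits (rad/s): [2.79, 2.79, 3.14, 3.14, 3.14, 3.14].

### API

Orientations are given as [roll, pitch, yaw] about the fixed x, y, z axes, in that order (R = Rz(yaw) Ry(pitch) Rx(roll)).
In Python, from bench import robot gives the robot as it stands.
- The arm moves only by the tool carry_out, never from a script. Its argument "steps" is a list of rows, each a list of 3 entries, a list of its own where there are three numbers: the shift along the tool's x, y, z in m, then the turn about the tool's z in units of 10 degrees (1.0 is 10 degrees), then the closure, from -1 (fully open) to 1 (shut). In form: [[[tx, ty, tz], roll, jaw], ...]. A call has 1 to 10 rows; each row is the pose to reach, as a shift and turn from the pose commanded when the call began, along the tool's axes at that moment; what a row does not reach only later rows make up. A row lasts 1/8 s, in which the tool goes at most 62.5 mm and 10.7 degrees, less where a joint would pass 70% of its speed; a pose out of reach is approached as far as the arm can. A call with a gripper value outside its range is refused whole. The fingers move at their own pace and stop on an object; the grip force is fixed at half the most. Time passes only in rows, so rows that repeat a pose let the fingers close. It gives the time, the measured TCP pose, the force, the opening and the grip force at its end, in the units of the state.
- robot.get_obs(): the state, without advancing time (a new reading comes with each control period).
- robot.snapshot(name): name is "scene" or "top"; returns a dict with "image" (400x640x3 uint8, red, green, blue), "z_map" (400x640 float32, m along the optical axis (not along the pixel's ray), 0 where there is no reading), "mtx" (3x3 intrinsics, pixels), "R" (3x3) and "t" (3): a world point X has camera coordinates R X + t. Camera axes: x right, y down, z forward; pixel columns grow to the right and rows downward; lengths in m; the calibration is good to about 2 mm. A picture is of the moment at which its call begins.
- robot.close_job(): hands the job in; it is judged then, once.
The state is a dict: "time": time; "joint_positions": joint angles; "qvel": joint speeds; "joint_torque": joint torques, N m; "tool_pos": TCP position; "ee_rot": TCP orientation; "wrist_force": force on the tool from outside, world axes, zero at the start; "wrist_torque": the same for the moment, N m; "width": finger opening in m; "finger_force": force on a finger pad.
Only numpy, scipy, OpenCV 4.12 (cv2) and the standard library are available. Lean on these libraries where they do the work, as an engineer would, in place of code of your own. Each camera call takes 0.05 s, during which the arm holds its last target. There are 200 camera calls.

## Working session

There is one attempt and no reset: what is moved stays moved. The work goes in short steps, Python scripts to look and compute and a tool call to move; the robot and the scene stay as the last step left them, time stands still between calls to the robot, and variables do not carry over. Pictures are saved under pics/ and viewed, at most 10 in all, crops included, and the job is handed in when it is done.

Besides the shell and the picture viewer there is one more tool, called after "Emit:" as name([rows], argument=value, ...), one row to a line, values as JSON. carry_out: Moves the arm, as the interface text tells. Its arguments: {"type":"object","properties":{"steps":{"type":"array","items":{"type":"array"}}},"required":["steps"]}

```bash
mkdir -p pics; cat > h.py <<'E'
import numpy as np, cv2
from bench import robot
def snap(n,tag):
    s=robot.snapshot(n); np.savez(''+tag+'.npz',**s)
    cv2.imwrite('pics/'+tag+'.png',s['image'][:,:,::-1]); return s
def world(s):
    K=s['mtx'];z=s['z_map'];v,u=np.mgrid[:z.shape[0],:z.shape[1]]
    c=np.stack([(u-K[0,2])/K[0,0]*z,(v-K[1,2])/K[1,1]*z,z],-1)
    return (c-s['t'])@s['R']
def plane(s,u,v,h):
    "pixel -> world point at height h"
    K=s['mtx'];d=s['R'].T@np.linalg.solve(K,[u,v,1.]);c=-s['R'].T@s['t']
    return c+d*(h-c[2])/d[2]
E
python3 - <<'E'
from h import *
s=snap('top','top0');snap('scene','scene0')
o=robot.get_obs();print({k:np.round(v,3) for k,v in o.items()})
print(s['mtx'],s['R'],s['t'])
E
```

```text
{'time': np.float64(0.1), 'joint_positions': array([-1.264,  0.088,  1.372, -0.   ,  1.684, -0.103]), 'qvel': array([ 0.001, -0.002, -0.003, -0.001, -0.   , -0.001]), 'joint_torque': array([ 3.0000e-03, -3.4125e+01, -3.0330e+01,  7.2000e-02,  3.0000e-02,
       -0.0000e+00]), 'tool_pos': array([ 0.219, -0.504,  0.204]), 'ee_rot': array([-3.14, -0.  ,  0.41]), 'wrist_force': array([-0.392,  0.375, -0.36 ]), 'wrist_torque': array([0.011, 0.002, 0.038]), 'finger_force': np.float64(0.0), 'width': np.float64(0.094)}
[[374.44677321   0.         320.04490565]
 [  0.         374.44677321 201.43915925]
 [  0.           0.           1.        ]] [[-2.10070615e-02 -9.99779324e-01  7.85821796e-05]
 [-9.84399959e-01  2.06701815e-02 -1.74726828e-01]
 [ 1.74686646e-01 -3.74785352e-03 -9.84616945e-01]] [-0.05112875  0.53715491  0.86546607]
```

View pics/top0.png

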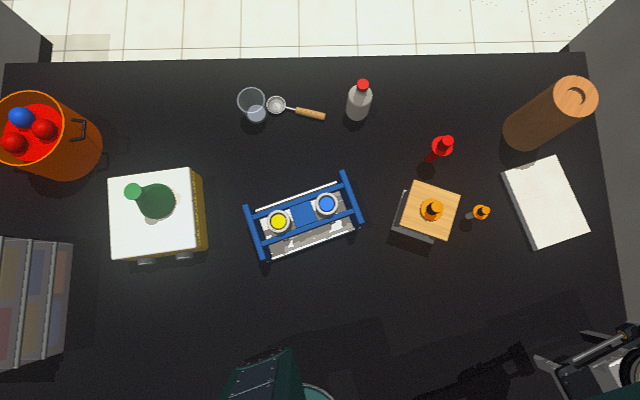

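View pics/scene0.png

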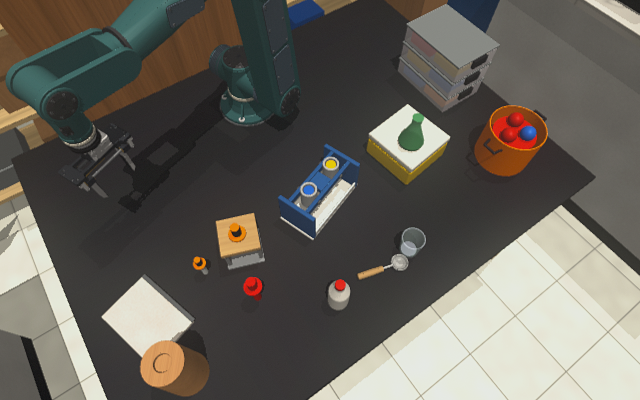

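The top view shows the blue sample at (327,204), the yellow at (278,222) and the flask at (150,200) on the hotplate at the far left. There are three rod-like things: orange in the wooden-topped stand (432,210), a small orange one (481,212) and a red one (443,146). The one in the stand fits, because it is the larger of those that aren't red. I'll confirm that in an enlarged crop.

```bash
python3 - <<'E'
from h import *
s=dict(np.load('top0.npz'))
im=s['image'][120:270,240:500,::-1]
cv2.imwrite('pics/crop0.png',cv2.resize(im,None,fx=3,fy=3,interpolation=cv2.INTER_CUBIC))
W=world(s)
def med(m): 
    p=W[m];print(len(p),np.round(np.median(p,0),4),np.round(p.min(0),3),np.round(p.max(0),3))
I=s['image'].astype(int);h=cv2.cvtColor(s['image'],cv2.COLOR_RGB2HSV)
v,u=np.mgrid[:400,:640]
def box(u0,u1,v0,v1): return (u>u0)&(u<u1)&(v>v0)&(v<v1)
# samples tops
med(box(320,334,196,212)&(abs(W[...,2]-.15)<.006)&(h[...,0]>95)&(h[...,0]<125)&(h[...,1]>120))
med(box(270,287,213,230)&(abs(W[...,2]-.15)<.006)&(h[...,0]>20)&(h[...,0]<35)&(h[...,1]>120))
# sleeves rims + frame at >.149
# rod : disc top at .115+.008+.036+.004=.163
med(box(415,450,190,225)&(W[...,2]>.155))
m=box(385,470,170,250)&(abs(W[...,2]-.115)<.005)
med(m)
for mm in (m,):
    print(cv2.minAreaRect(W[mm][:,:2].astype(np.float32)))
for (a,b) in ((432,210),(481,212),(443,146),(437,203),(425,210)): print(a,b,np.round(W[b,a],3))
m=box(238,370,165,265)&(W[...,2]>.05)&(h[...,0]>100)&(h[...,0]<120)&(h[...,1]>120);med(m)
print(cv2.minAreaRect(W[m][:,:2].astype(np.float32)))
E
```

```text
156 [ 0.512  -0.0767  0.151 ] [ 0.498 -0.09   0.148] [ 0.527 -0.064  0.155]
167 [0.4769 0.0286 0.1509] [0.462 0.014 0.147] [0.492 0.044 0.154]
134 [ 0.4983 -0.308   0.1644] [ 0.377 -0.322  0.155] [ 0.512 -0.059  0.946]
2004 [ 0.4979 -0.3056  0.1162] [ 0.429 -0.379  0.11 ] [ 0.571 -0.238  0.12 ]
((0.5008695125579834, -0.3090171217918396), (0.11048974096775055, 0.11143545806407928), 69.07484436035156)
432 210 [ 0.492 -0.299  0.16 ]
481 212 [ 0.495 -0.43   0.098]
443 146 [ 0.641 -0.342  0.137]
437 203 [ 0.507 -0.31   0.164]
425 210 [ 0.498 -0.294  0.128]
2621 [ 0.496  -0.0286  0.131 ] [ 0.377 -0.157  0.05 ] [0.594 0.109 0.946]
((0.4667978286743164, -0.03357885777950287), (0.18726535141468048, 0.24118511378765106), 18.994041442871094)
```

View pics/crop0.png

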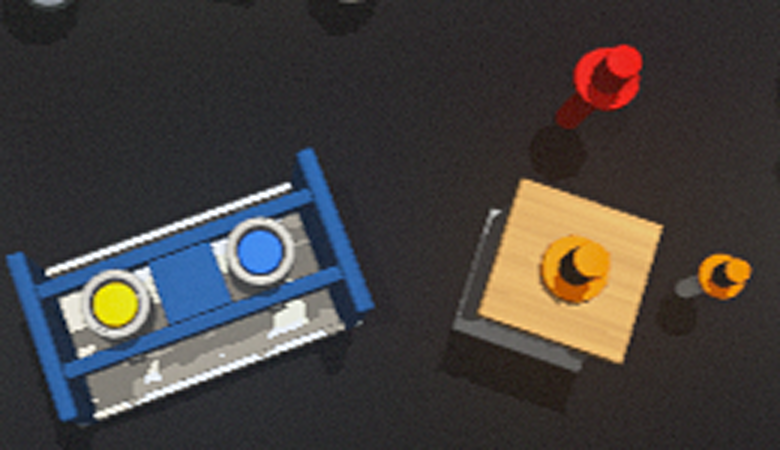

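The crop confirms it: the rod with the wide orange collar and black handle hangs in the wooden-topped stand, with its end disc at about (437,207) in the full image. The small orange and the red ones stand apart from it. Next I'll refine the rod and bore positions.

```bash
cat >> h.py <<'E'
def todelta(t,yaw=None):
    o=robot.get_obs(); R=cv2.Rodrigues(np.zeros(3))[0]
    from scipy.spatial.transform import Rotation as Ro
    return np.round(Ro.from_euler('xyz',o['ee_rot']).inv().apply(np.array(t)-o['tool_pos']),4)
E
python3 - <<'E'
from h import *
s=dict(np.load('top0.npz'));W=world(s)
v,u=np.mgrid[:400,:640]
h=cv2.cvtColor(s['image'],cv2.COLOR_RGB2HSV)
def rep(n,m):
    p=W[m];print(n,len(p),np.round(p.mean(0),4),cv2.minEnclosingCircle(p[:,:2].astype(np.float32)))
rep('disc',(abs(u-437)<15)&(abs(v-205)<15)&(abs(W[...,2]-.164)<.005))
rep('collar',(abs(u-432)<15)&(abs(v-210)<15)&(abs(W[...,2]-.124)<.004)&(h[...,1]>170)&(h[...,0]<25))
for n,(a,b) in dict(blue=(327,204),yel=(278,222)).items():
    rep(n,(abs(u-a)<14)&(abs(v-b)<14)&(abs(W[...,2]-.155)<.008))
print(plane(s,437.5,206.5,.163))
for z in (.26,.126): print(todelta([.4995,-.3095,z]))
E
```

```text
disc 124 [ 0.4994 -0.3091  0.1641] ((0.4998202621936798, -0.3097192049026489), 0.01305844634771347)
collar 212 [ 0.4973 -0.3038  0.1241] ((0.499939888715744, -0.3096328675746918), 0.02510334551334381)
blue 379 [ 0.5122 -0.0764  0.1535] ((0.5124173760414124, -0.07618895918130875), 0.024818167090415955)
yel 392 [0.4767 0.0276 0.1533] ((0.47690466046333313, 0.027501601725816727), 0.024883253499865532)
[ 0.49932242 -0.31053275  0.163     ]
[ 0.3348 -0.0667 -0.0554]
[ 0.3348 -0.0665  0.0786]
```

Emit:
carry_out([
  [[0.03,-0.005,-0.03],0,-1],
  [[0.075,-0.015,-0.055],0,-1],
  [[0.125,-0.025,-0.055],0,-1],
  [[0.175,-0.035,-0.055],0,-1],
  [[0.225,-0.045,-0.055],0,-1],
  [[0.275,-0.055,-0.055],0,-1],
  [[0.315,-0.063,-0.055],0,-1],
  [[0.335,-0.067,-0.055],0,-1],
  [[0.335,-0.067,-0.055],0,-1],
  [[0.335,-0.067,-0.055],0,-1],
])

```text
time: 1.35
tool_pos: [0.4987, -0.3105, 0.2604]
ee_rot: [3.141, 0.001, 0.408]
wrist_force: [-0.3, 0.0, -1.1]
width: 0.0942
finger_force: 0.0
```

```bash
python3 - <<'E'
from h import *
o=robot.get_obs();print(o['time'],o['tool_pos'],o['ee_rot'],o['joint_positions'])
print(todelta([.4998,-.3097,.126]))
E
```

```text
1.35 [ 0.49872834 -0.31048902  0.2604187 ] [3.14147996e+00 9.34364535e-04 4.08368607e-01] [-6.52815045e-01  1.68511585e-01  1.17244477e+00 -8.94203163e-04
  1.80099366e+00  5.09408748e-01]
[ 0.0014 -0.0003  0.1344]
```

Emit:
carry_out([
  [[0.001,0,0.03],0,-1],
  [[0.001,0,0.07],0,-1],
  [[0.001,0,0.1],0,-1],
  [[0.001,0,0.12],0,-1],
  [[0.001,0,0.133],0,-1],
  [[0.001,0,0.133],0,-1],
  [[0.001,0,0.133],0,-1],
])

```text
time: 2.22
tool_pos: [0.5009, -0.3099, 0.1288]
ee_rot: [3.14, -0.001, 0.409]
wrist_force: [0.7, 0.4, -0.6]
width: 0.0941
finger_force: 0.0
```

Emit:
carry_out([
  [[0,0,0],0,1],
  [[0,0,0],0,1],
  [[0,0,0],0,1],
  [[0,0,0],0,1],
  [[0,0,0],0,1],
  [[0,0,0],0,1],
  [[0,0,0],0,1],
  [[0,0,0],0,1],
])

```text
time: 3.22
tool_pos: [0.5004, -0.3087, 0.1274]
ee_rot: [-3.141, 0.0, 0.41]
wrist_force: [-1.6, 1.7, 0.9]
width: 0.0257
finger_force: 30.0
```

Emit:
carry_out([
  [[0,0,-0.01],0,1],
  [[0,0,-0.03],0,1],
  [[0,0,-0.055],0,1],
  [[0,0,-0.08],0,1],
  [[0,0,-0.105],0,1],
  [[0,0,-0.13],0,1],
  [[0,0,-0.155],0,1],
  [[0,0,-0.17],0,1],
  [[0,0,-0.17],0,1],
  [[0,0,-0.17],0,1],
])

```text
time: 4.47
tool_pos: [0.5003, -0.309, 0.2962]
ee_rot: [-3.14, 0.001, 0.41]
wrist_force: [-0.2, 0.1, -2.6]
width: 0.0254
finger_force: 30.0
```

```bash
python3 - <<'E'
from h import *
s=snap('scene','scene1');W=world(s)
cv2.imwrite('pics/crop1.png',cv2.resize(s['image'][60:300,60:380,::-1],None,fx=2.2,fy=2.2))
o=robot.get_obs();print(o['tool_pos'],o['width'],o['wrist_force'],o['joint_positions'])
print(todelta([.5124,-.0762,.297]))
E
```

```text
[ 0.50025711 -0.30893122  0.29587131] 0.025600995723864595 [-0.1676218  -0.08359482 -1.77686161] [-6.49578998e-01  1.76790884e-01  1.09320706e+00 -9.77632054e-05
  1.87424595e+00  5.11448907e-01]
[ 0.1038 -0.2086 -0.0008]
```

View pics/crop1.png

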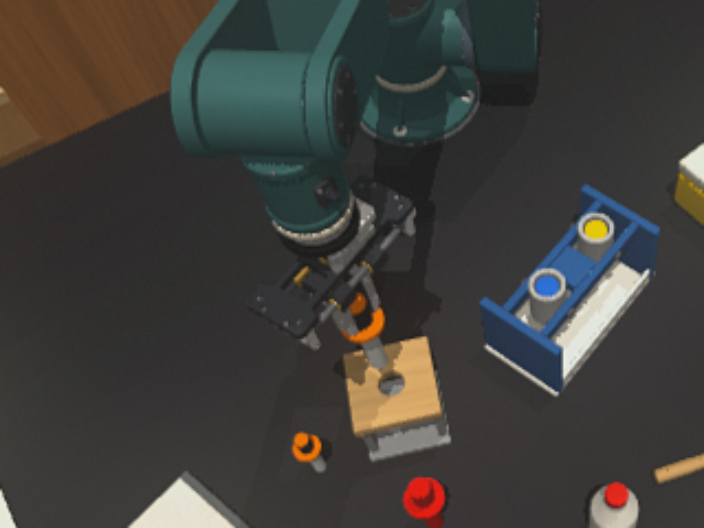

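The rod is lifted clear of the hole at crop (390,384), upright in the fingers. Blue, at crop (547,285), is undisturbed. I'll move over it.

Emit:
carry_out([
  [[0.01,-0.02,0],0,1],
  [[0.026,-0.052,0],0,1],
  [[0.044,-0.088,0],0,1],
  [[0.062,-0.124,0],0,1],
  [[0.08,-0.16,0],0,1],
  [[0.094,-0.19,0],0,1],
  [[0.101,-0.203,0],0,1],
  [[0.104,-0.209,0],0,1],
  [[0.104,-0.209,0],0,1],
  [[0.104,-0.209,0],0,1],
])

```text
time: 5.78
tool_pos: [0.5127, -0.0769, 0.2973]
ee_rot: [3.141, 0.001, 0.408]
wrist_force: [0.2, 0.2, -2.2]
width: 0.0253
finger_force: 30.0
```

```bash
python3 - <<'E'
from h import *
s=snap('scene','scene2');W=world(s);v,u=np.mgrid[:400,:640]
cv2.imwrite('pics/crop2.png',cv2.resize(s['image'][100:260,220:420,::-1],None,fx=3.5,fy=3.5,interpolation=cv2.INTER_CUBIC))
o=robot.get_obs();print(o['time'],o['tool_pos'],o['width'],o['wrist_force'])
print(todelta([.5124,-.0762,.297]))
# shaft: points near expected axis, z .19-.27 -> cylinder fit
from scipy.optimize import least_squares
p=W[(np.hypot(W[...,0]-.5124,W[...,1]+.0762)<.018)&(W[...,2]>.19)&(W[...,2]<.27)]
f=least_squares(lambda c:np.hypot(p[:,0]-c[0]-c[2]*(p[:,2]-.185),p[:,1]-c[1]-c[3]*(p[:,2]-.185))-.011,[.5124,-.0762,0,0],loss='soft_l1',f_scale=.002)
print(len(p),f.x.round(4),np.abs(f.fun).mean())
q=W[(np.hypot(W[...,0]-.5124,W[...,1]+.0762)<.015)&(W[...,2]>.165)];print('lowest z',np.sort(q[:,2])[:20].round(3)[::4])
E
```

```text
5.825 [ 0.51273311 -0.07698761  0.29729316] 0.025288522396463897 [-0.06667628 -0.15116044 -2.51502658]
[ 0.     -0.0009  0.0003]
106 [ 0.5108 -0.0759  0.0078 -0.008 ] 0.0005828522091800562
lowest z [0.188 0.191 0.194 0.198 0.201]
```

View pics/crop2.png

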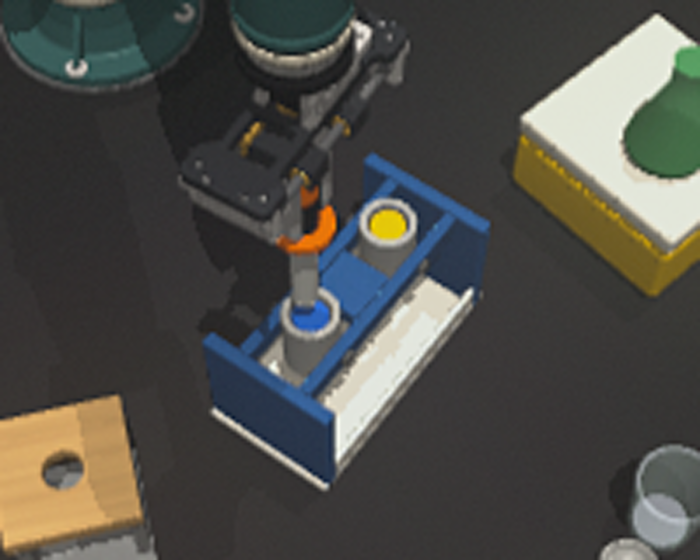

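The crop shows the rod centred over the blue mouth at (312,315), within about 2 mm by the shaft fit. I'll push down.

Emit:
carry_out([
  [[0,0,0.015],0,1],
  [[0,0,0.027],0,1],
  [[0,0,0.033],0,1],
  [[0,0,0.039],0,1],
  [[0,0,0.045],0,1],
  [[0,0,0.051],0,1],
  [[0,0,0.057],0,1],
  [[0,0,0.063],0,1],
  [[0,0,0.063],0,1],
])

```text
time: 6.95
tool_pos: [0.5135, -0.0769, 0.2397]
ee_rot: [3.136, -0.005, 0.409]
wrist_force: [-3.2, -0.3, 12.8]
width: 0.0257
finger_force: 30.0
```

Emit:
carry_out([
  [[0,0,0.008],0,1],
  [[0,0,0.016],0,1],
  [[0,0,0.024],0,1],
  [[0,0,0.031],0,1],
  [[0,0,0.037],0,1],
  [[0,0,0.042],0,1],
  [[0,0,0.045],0,1],
  [[0,0,0.045],0,1],
])

```text
time: 7.95
tool_pos: [0.5123, -0.0759, 0.1884]
ee_rot: [-3.14, 0.002, 0.41]
wrist_force: [-0.7, -0.0, -3.3]
width: 0.0253
finger_force: 30.0
```

```bash
python3 - <<'E'
from h import *
s=snap('scene','scene3')
cv2.imwrite('pics/crop3.png',cv2.resize(s['image'][100:260,220:420,::-1],None,fx=3.5,fy=3.5,interpolation=cv2.INTER_CUBIC))
E
```

```text
(no output)
```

View pics/crop3.png

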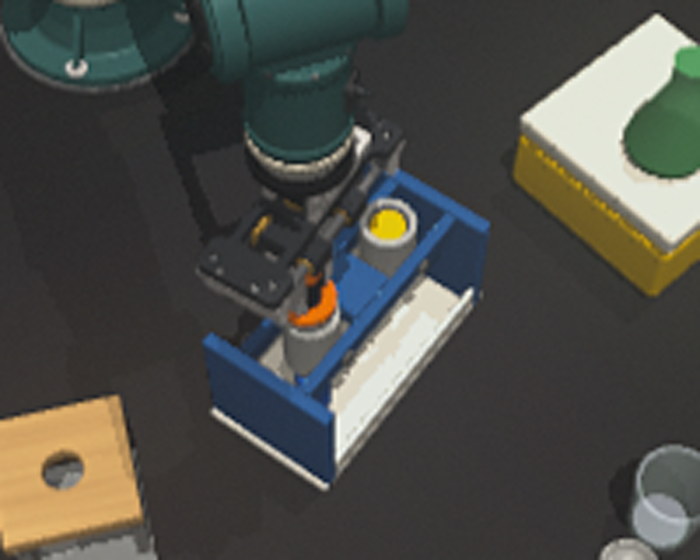

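The push force has vanished, so blue has most likely dropped; the rod is in the sleeve at crop (315,310). I'll withdraw and check.

Emit:
carry_out([
  [[0,0,-0.01],0,1],
  [[0,0,-0.03],0,1],
  [[0,0,-0.055],0,1],
  [[0,0,-0.08],0,1],
  [[0,0,-0.1],0,1],
  [[0,0,-0.112],0,1],
  [[0,0,-0.112],0,1],
])

```text
time: 8.88
tool_pos: [0.5132, -0.0761, 0.3029]
ee_rot: [3.14, -0.002, 0.41]
wrist_force: [0.0, -0.1, -2.0]
width: 0.0254
finger_force: 30.0
```

```bash
python3 - <<'E'
from h import *
o=robot.get_obs();print(o['time'],o['tool_pos'],o['ee_rot'],o['wrist_force'])
print(todelta([.5005,-.309,.300]))
s=snap('scene','scene4');W=world(s)
from scipy.optimize import least_squares
p=W[(np.hypot(W[...,0]-.5124,W[...,1]+.0762)<.018)&(W[...,2]>.185)&(W[...,2]<.27)]
f=least_squares(lambda c:np.hypot(p[:,0]-c[0]-c[2]*(p[:,2]-.185),p[:,1]-c[1]-c[3]*(p[:,2]-.185))-.011,[.5124,-.0762,0,0],loss='soft_l1',f_scale=.002)
print('shaft',f.x.round(4))
h=cv2.cvtColor(s['image'],cv2.COLOR_RGB2HSV)
m=(h[...,0]<15)&(h[...,1]>150)&(np.hypot(W[...,0]-.5124,W[...,1]+.0762)<.03)
z=W[m][:,2];print('orange z',np.histogram(z,bins=np.arange(.27,.36,.005)))
q=W[(np.hypot(W[...,0]-.5124,W[...,1]+.0762)<.015)&(W[...,2]>.165)];print('lowest z',np.sort(q[:,2])[:20].round(3)[::4])
t=robot.snapshot('top')
a=cv2.resize(s['image'][120:250,260:400,::-1],None,fx=2.8,fy=2.8,interpolation=cv2.INTER_CUBIC)
b=cv2.resize(t['image'][150:280,230:370,::-1],None,fx=2.8,fy=2.8,interpolation=cv2.INTER_CUBIC)
cv2.imwrite('pics/crop4.png',np.hstack([a,b]))
E
```

```text
8.875 [ 0.51321451 -0.07613338  0.30288638] [ 3.13984579e+00 -2.12519110e-03  4.09811470e-01] [ 0.04878932 -0.10027889 -1.97226122]
[-0.1045  0.2085  0.003 ]
shaft [ 0.5112 -0.0754  0.0012 -0.0016]
orange z (array([ 0,  0,  0,  0, 12, 43, 21,  0,  2,  0,  0,  0,  2, 18,  4,  0,  0]), array([0.27 , 0.275, 0.28 , 0.285, 0.29 , 0.295, 0.3  , 0.305, 0.31 ,
       0.315, 0.32 , 0.325, 0.33 , 0.335, 0.34 , 0.345, 0.35 , 0.355]))
lowest z [0.192 0.197 0.199 0.202 0.205]
```

View pics/crop4.png

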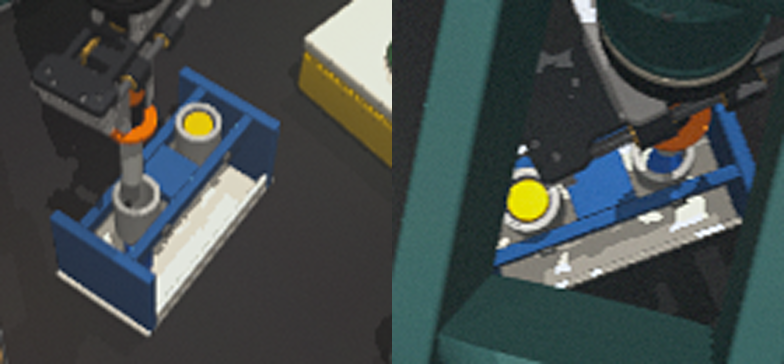

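The left half shows the rod clear of the sleeve. On the right, at (665,160), the blue sample is seen deep in its sleeve, and yellow is in place. I'll move the rod back over the stand and then check blue's depth from the unobstructed view.

Emit:
carry_out([
  [[-0.01,0.02,0],0,1],
  [[-0.026,0.052,0],0,1],
  [[-0.044,0.088,0],0,1],
  [[-0.062,0.124,0],0,1],
  [[-0.08,0.16,0],0,1],
  [[-0.094,0.19,0],0,1],
  [[-0.101,0.203,0],0,1],
  [[-0.1045,0.2085,0],0,1],
  [[-0.1045,0.2085,0],0,1],
  [[-0.1045,0.2085,0],0,1],
])

```text
time: 10.22
tool_pos: [0.5002, -0.3078, 0.3018]
ee_rot: [3.141, -0.0, 0.411]
wrist_force: [-1.2, -0.5, -2.6]
width: 0.0251
finger_force: 30.0
```

```bash
python3 - <<'E'
from h import *
o=robot.get_obs();print(o['time'],o['tool_pos'],o['wrist_force'])
print(todelta([.5005,-.309,.129]))
t=snap('top','top5');W=world(t);h=cv2.cvtColor(t['image'],cv2.COLOR_RGB2HSV);v,u=np.mgrid[:400,:640]
r=np.hypot(W[...,0]-.5124,W[...,1]+.0762)
p=W[(abs(u-327)<14)&(abs(v-207)<16)&(r<.03)]
print(np.histogram(p[:,2],bins=np.arange(0,.17,.01)))
q=W[(abs(u-327)<14)&(abs(v-207)<16)&(r<.03)&(W[...,2]<.11)&(h[...,0]>100)&(h[...,0]<125)&(h[...,1]>120)];print(len(q),np.median(q,0) if len(q) else '')
s=robot.snapshot('scene');W=world(s)
from scipy.optimize import least_squares
p=W[(np.hypot(W[...,0]-.5,W[...,1]+.309)<.018)&(W[...,2]>.195)&(W[...,2]<.27)]
f=least_squares(lambda c:np.hypot(p[:,0]-c[0]-c[2]*(p[:,2]-.185),p[:,1]-c[1]-c[3]*(p[:,2]-.185))-.011,[.5,-.309,0,0],loss='soft_l1',f_scale=.002)
print('shaft',len(p),f.x.round(4))
m=(abs(W[...,2]-.115)<.005)&(np.hypot(W[...,0]-.5,W[...,1]+.309)<.09)
print('stand',cv2.minAreaRect(W[m][:,:2].astype(np.float32)))
E
```

```text
10.225 [ 0.50022737 -0.30779762  0.3018265 ] [-1.21131769 -0.53788574 -2.61606691]
[-0.0003  0.0012  0.1728]
(array([ 35,  14,   0,   0,   0,   1,  82,  26,   2,  15,  15,  35,  31,
        47,  29, 205]), array([0.  , 0.01, 0.02, 0.03, 0.04, 0.05, 0.06, 0.07, 0.08, 0.09, 0.1 ,
       0.11, 0.12, 0.13, 0.14, 0.15, 0.16]))
96 [ 0.52055309 -0.078542    0.06914537]
shaft 110 [ 0.4977 -0.3073  0.0043 -0.0066]
stand ((0.4992583096027374, -0.3051054775714874), (0.11017049103975296, 0.11288673430681229), 69.09207916259766)
```

Blue's top is at 0.069 m, so it stands on the tray floor (8 + 60 mm). I'll lower the rod.

Emit:
carry_out([
  [[0,0.001,0.02],0,1],
  [[0,0.001,0.045],0,1],
  [[0,0.001,0.065],0,1],
  [[0,0.001,0.085],0,1],
  [[0,0.001,0.105],0,1],
  [[0,0.001,0.13],0,1],
  [[0,0.001,0.152],0,1],
  [[0,0.001,0.166],0,1],
  [[0,0.001,0.172],0,1],
  [[0,0.001,0.172],0,1],
])

```text
time: 11.58
tool_pos: [0.5005, -0.3097, 0.1297]
ee_rot: [3.141, -0.0, 0.41]
wrist_force: [0.4, 0.6, -2.3]
width: 0.0254
finger_force: 30.0
```

Emit:
carry_out([
  [[0,0,0.002],0,1],
  [[0,0,0.003],0,1],
  [[0,0,0.003],0,1],
])

```text
time: 11.95
tool_pos: [0.5007, -0.3102, 0.1275]
ee_rot: [3.14, -0.001, 0.41]
wrist_force: [-0.1, 0.6, 0.3]
width: 0.0252
finger_force: 30.0
```

Emit:
carry_out([
  [[0,0,0],0,-1],
  [[0,0,0],0,-1],
  [[0,0,0],0,-1],
  [[0,0,0],0,-1],
  [[0,0,0],0,-1],
  [[0,0,0],0,-1],
  [[0,0,0],0,-1],
])

```text
time: 12.82
tool_pos: [0.5004, -0.3098, 0.1265]
ee_rot: [3.142, -0.0, 0.41]
wrist_force: [0.0, -1.2, 0.4]
width: 0.0917
finger_force: 0.0
```

Emit:
carry_out([
  [[0,0,-0.01],0,-1],
  [[0,0,-0.03],0,-1],
  [[0,0,-0.06],0,-1],
  [[0,0,-0.1],0,-1],
  [[-0.04,0,-0.13],0,-1],
  [[-0.09,0.01,-0.13],0,-1],
  [[-0.14,0.02,-0.13],0,-1],
  [[-0.19,0.03,-0.13],0,-1],
  [[-0.22,0.04,-0.13],0,-1],
  [[-0.22,0.04,-0.13],0,-1],
])

```text
time: 14.08
tool_pos: [0.313, -0.4354, 0.2573]
ee_rot: [3.14, 0.0, 0.406]
wrist_force: [0.8, 0.2, 0.1]
width: 0.0939
finger_force: 0.0
```

```bash
python3 - <<'E'
from h import *
s=snap('top','top6');W=world(s);v,u=np.mgrid[:400,:640]
m=(abs(u-437)<15)&(abs(v-205)<15)&(abs(W[...,2]-.164)<.006);p=W[m]
print(len(p),p.mean(0),cv2.minEnclosingCircle(p[:,:2].astype(np.float32)))
r=np.hypot(W[...,0]-.4769,W[...,1]-.0275)<.014
print('yel z',np.median(W[r&(abs(u-278)<12)&(abs(v-222)<12)],0))
cv2.imwrite('pics/crop6.png',cv2.resize(s['image'][130:270,100:500,::-1],None,fx=2,fy=2))
print(robot.get_obs()['time'],robot.get_obs()['tool_pos'])
E
```

```text
126 [ 0.50023623 -0.31257433  0.16405871] ((0.5005605816841125, -0.3129517734050751), 0.012990646995604038)
yel z [0.476871   0.02678831 0.15092868]
14.125 [ 0.31413326 -0.43456345  0.25719004]
```

View pics/crop6.png

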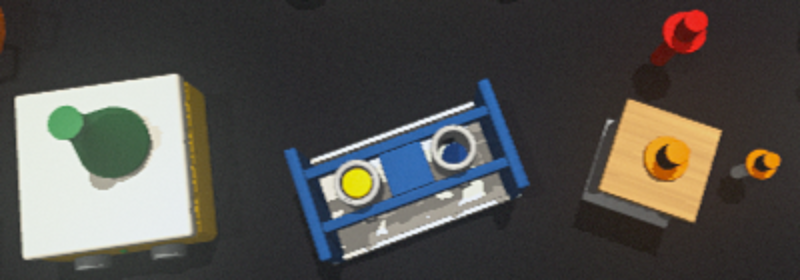

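The rod hangs in its stand (672,155) with its disc at z 0.164, 4 mm off the hole axis. Blue is down in the tray (455,150), yellow is in place (357,183), and the flask is upright (110,140). I'll hand the job in.

```bash
python3 -c "
from bench import robot
print(robot.close_job())"
```

```text
the job is handed in; nothing more can be done
None
```

I handed the job in at about 14 s: the blue sample stands in the tray, the rod hangs back in its stand, and yellow and the flask are undisturbed; the hand-in returned no verdict.

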